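Set a tube incubator's push-and-turn timer by clicks and start it

ROBOT

A 7-joint arm with a two-finger parallel gripper is mounted at the origin on the work surface; the furniture and walls round the work are solid. World frame = base frame: x ahead of the robot, y to its left, z up, the work surface at z = 0. Lengths are in m, angles in rad, forces in N, time in s.
With the tool pointing down it reaches from about 0.425 to 0.95 m from the base axis. Payload 4.7 kg.
Tool frame: the origin (TCP) lies on the centre line of the jaws, within the pads' length; the fingertips stand robot.nose_length ahead of it and the grasp point (between the pads) lies 8 mm behind it (robot.nose_length is the distance from the TCP to the fingertips, in m); z points along the fingers, y is the line along which they close (so a half turn about z gives the same grasp; the last joint's range is limited). The gripper opens to 85 mm and grips with 20 to 120 N. Pads are 22 mm wide; open, the fingers measure 114 mm over their backs; the gripper's body (76 mm by 85 mm) begins 54 mm behind the grasp point. The pads swing forward as they close: fully open they stand 13 mm farther back than shut.
Start: joints at [1.169, 0.469, -0.049, 1.532, 0.024, 1.141, -0.082], TCP at [0.246, -0.629, 0.242] pointing down, gripper open.
Joint ranges: [-2.59, 2.59], [-0.33, 1.99], [-1.39, 1.29], [0.1, 2.45], [-1.04, 4.18], [0.21, 1.99], [-2.66, 2.66]. Speed limits (rad/s): [2.57, 2.57, 3.14, 3.14, 3.14, 3.14, 3.14].

INTERFACE

Orientations are given as [roll, pitch, yaw] about the fixed x, y, z axes, in that order (R = Rz(yaw) Ry(pitch) Rx(roll)).
In Python, from plant import robot gives the robot as it stands. Calls block until the motion is done:
- robot.goto(position, orientation): joint-space move of the TCP to a pose.
- robot.move_straight(position, vel=0.15, attitude=None, contact_N=None): straight line of the TCP; attitude=None keeps the orientation; vel is the mean speed in m/s. With contact_N (N) it stops when the force on the tool has changed by that much, and returns True; else False.
- robot.move_joints(angles): joint-space move.
- robot.grip(opening, strength=None): opening from 0.0 (shut) to 1.0 (fully open); strength is the grip in N (None keeps the last); returns when the fingers have stopped.
- robot.sleep(seconds).
- robot.inverse_kinematics(position, orientation): joint angles nearest the present ones, or None.
- robot.sense(): the state.
- robot.grab_frame(name): name is "scene" or "top" or "wrist"; returns a dict with "image" (420x560x3 uint8, red, green, blue), "range_z" (420x560 float32, m along the optical axis (not along the pixel's ray), 0 where there is no reading), "fx", "fy", "cx", "cy" (pixels), "R" (3x3) and "t" (3): a world point X has camera coordinates R X + t. Camera axes: x right, y down, z forward; pixel columns grow to the right and rows downward; lengths in m; the calibration is good to about 2 mm. The wrist camera is an equidistant fisheye: a pixel r from the principal point sees the ray r / f radians off the axis. A picture is of the moment at which its call begins.
A pose or a line that the arm cannot do raises robot.IKError and nothing moves.
- robot.close_job(): hands the job in; it is judged then, once.
The state is a dict: "t": time; "joint_pos": joint angles; "joint_velocities": joint speeds; "effort": joint torques, N m; "tcp_pos": TCP position; "tcp_rot": TCP orientation; "wrist_force": force on the tool from outside, world axes, zero at the start; "torque": the same for the moment, N m; "opening": opening from 0.0 (shut) to 1.0 (fully open); "gripper_force": force on a finger pad.
Only numpy, scipy, OpenCV 4.12 (cv2) and the standard library are available. Lean on these libraries where they do the work, as an engineer would, in place of code of your own. Each camera call takes 0.05 s, during which the arm holds its last target. There are 200 camera calls.

TASK

Set the sample incubator's timer: the blue knob is locked until you press it down onto its soft stop, so press it down gently, keep it pressed and turn it clockwise click by click until it points at the red mark (one click per mark), then let it rise and lock there. Then press the round green start key fully down, and let go. Never force the knob, neither down past its soft stop nor round against its lock (12 N is the most they bear), and leave the other things on the desk alone.

Things in the scene. Friction and masses are not known exactly. Their poses are not given: they have to be found in the camera images.
- incubator: white bench incubator, 190 (x) x 200 (y) x 70 mm high, fixed; origin under its centre, x towards its back (row of tubes on an aluminium block at x = 32 to 84, tops 136 mm up). Knob axis at x -40, y 45; start key at x -45, y -55 mm. Marks k = 0..6 lie round the knob at 180 + (3 - k) x 20 degrees from the x axis (counter-clockwise); mark 4 is red and wider, the rest white
- dial (a joint): turn of the blue knob in rad: 0 at mark 0, growing clockwise from above, 0.349 (20 degrees) per mark and click: 1.396 at the red mark; range -0.1 to 2.19. Starts at rest at mark 0, 1 or 2. Detents of about 0.08 N m. Unless pressed, an inner pin locks the knob at its mark (5 degrees of play); let up at a mark, it locks again
- dial_grip (a point): point on the knob's axis in its grip bar, 114 mm above the desk when up, 15 mm below the bar's top. Bar 44 mm long, 14 mm thick, 34 mm high, on a round skirt 52 mm across (its top 19 mm below this point). The point turns with the knob: x along the bar towards the white pointer line, y across its thickness
- dial_pointer (a point): outer end of the white pointer line on the knob's round skirt, 24 mm from the axis
- knob: sprung carrier of the blue knob; origin on its axis, at desk height when up; sinks with the knob. The spring takes 4 N to start and 0.3 N/mm more. After 3 to 13 mm (hidden, new at each start) the knob lands on a rubber stop (10 N/mm), felt as a much steeper rise of force; the lock is free only there. A few newtons on the stop are enough; stop and lock bear at most 12 N
- start (a joint): travel of the round green start key (26 mm wide) in m: 0 up, 0.006 fully down, springs back; about 4 N fully down
- start_top (a point): centre of the top face of the start key, which is pressed straight down
- tape_roll: roll of brown tape, 94 mm across, 48 mm high, lying flat; origin at the centre of its underside. A bystander
- iodine: amber dropper bottle, 34 mm across, 102 mm high; origin under its centre. A bystander
- reagent: small brown bottle with yellow dropper cap, 25 mm across, 80 mm high; origin under its centre. A bystander
- rubber: blue and white eraser, 42 x 20 x 13 mm; origin at the centre of its underside. A bystander

How it is judged:
By the outcome, as a careful person would: the job done as asked, in the order asked, and still so for the second after the job is handed in, with the robot touching nothing.
It also fails if it takes over 58 s, if anything falls off the work surface, if the arm or the gripper's body presses on something with over 40 N, if the wrist force passes 120 N, or if a joint passes its speed limit or range.

## Working session

There is one attempt and no reset: what is moved stays moved. The work goes in short steps, each a Python script; the robot and the scene stay as the last script left them, time stands still between calls to the robot, and variables do not carry over. Pictures are saved under pics/ and viewed, at most 10 in all, crops included, and the job is handed in when it is done.

```bash
mkdir -p pics; ls; python3 - <<'E'
from plant import robot
import cv2,numpy as np
for n in("top","scene"):
    f=robot.grab_frame(n); cv2.imwrite(f"pics/{n}1.png",f["image"][:,:,::-1]); np.savez(f"{n}1.npz",**f)
    print(n,f["fx"],f["cx"],f["cy"],f["R"].round(3).tolist(),f["t"])
s=robot.sense();print(s["tcp_rot"],s["t"],robot.nose_length)
E
```

```text
pics
top 510.08073574937333 275.9823428453175 205.51189843285937 [[-0.014, -1.0, -0.023], [-0.981, 0.018, -0.193], [0.194, 0.02, -0.981]] [0.11921488 0.61551503 1.11964522]
scene 515.1521335098747 278.7051892238463 205.80489472151805 [[-0.861, -0.509, 0.002], [-0.242, 0.405, -0.882], [0.448, -0.759, -0.472]] [0.59895941 0.17851425 1.01888337]
[-3.13987618e+00  3.85146689e-05  3.72732671e-01] 0.1 0.011
```

View pics/top1.png

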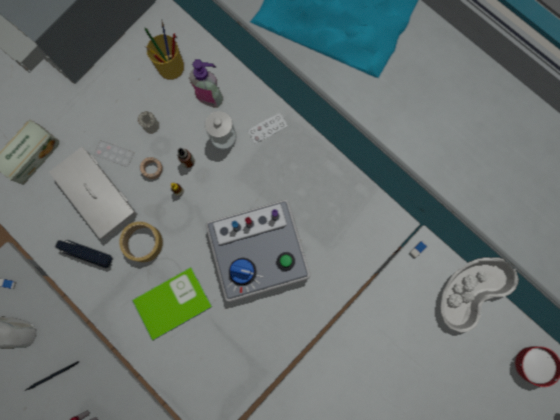

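View pics/scene1.png

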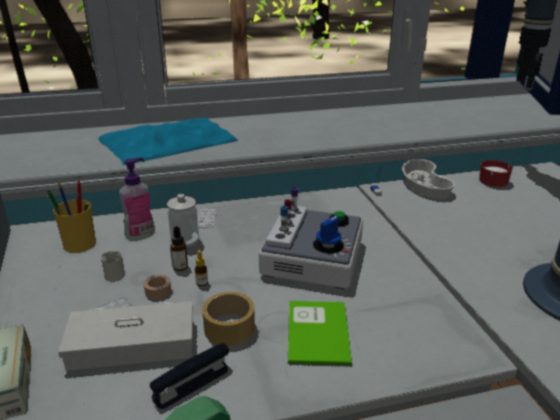

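Top view: incubator in the middle, knob near (242,271), green key (286,261), red mark about (241,290). I'll measure these and view an enlarged crop.

```bash
cat > h.py <<'E'
import numpy as np,cv2
def ray(f,u,v,z):
    d=f["R"].T@np.array([(u-f["cx"])/f["fx"],(v-f["cy"])/f["fy"],1]); c=-f["R"].T@f["t"]
    return c+d*(z-c[2])/d[2]
def pts(f,m):
    v,u=np.nonzero(m&(f["range_z"]>0)); z=f["range_z"][v,u]
    P=np.c_[(u-f["cx"])/f["fx"]*z,(v-f["cy"])/f["fy"]*z,z]
    return (P-f["t"])@f["R"]
E
python3 - <<'E'
from h import *
for n,(r0,r1,c0,c1) in (("top",(195,310,195,315)),("scene",(180,295,250,375))):
    f=dict(np.load(n+"1.npz")); im=f["image"]; h=cv2.cvtColor(im,cv2.COLOR_RGB2HSV)
    W=np.zeros(h.shape[:2],bool); W[r0:r1,c0:c1]=1
    H,S,V=[h[:,:,i].astype(int) for i in range(3)]
    B=W&(abs(H-110)<12)&(S>150)&(V>60); G=W&(abs(H-68)<14)&(S>120); R=W&((H<8)|(H>172))&(S>110)
    for k,m in (("B",B),("G",G),("R",R)):
        nn,l,st,ce=cv2.connectedComponentsWithStats(m.astype(np.uint8))
        for i in range(1,nn):
            if st[i,4]>3:
                p=pts(f,l==i); print(n,k,st[i],ce[i].round(1),np.median(p,0).round(4) if len(p) else'', p[:,2].max().round(3) if len(p) else '')
    if n=="top":
        p=pts(f,W); q=p[(p[:,2]>.062)&(p[:,2]<.08)]; print("topplane",len(q),np.median(q,0))
        r=cv2.minAreaRect((pts(f,W)[lambda p:1] if 0 else p[p[:,2]>.055][:,:2]*1000).astype(np.float32)); print(r)
    cv2.imwrite(f"pics/{n}crop.png",cv2.resize(im[r0:r1,c0:c1,::-1],None,fx=5,fy=5,interpolation=cv2.INTER_CUBIC))
E
```

```text
top B [233 222   5   5  20] [234.8 224. ] [0.5637 0.1968 0.1353] 0.142
top B [230 259  24  24 400] [240.9 270.7] [0.4657 0.1877 0.0954] 0.132
top G [280 255  12  12 117] [285.5 260.5] [0.4882 0.0904 0.0908] 0.096
top R [246 218   5   6  26] [248.  220.5] [0.5707 0.1688 0.1344] 0.139
top R [240 287   2   5   9] [240.6 289.2] [0.4273 0.19   0.0716] 0.074
topplane 4576 [0.5021675  0.14501578 0.06948795]
((516.934326171875, 155.49581909179688), (190.124755859375, 199.81063842773438), 15.33199691772461)
scene B [372 186   3   4   8] [373.  187.5] [ 0.5258 -0.22    0.0144] 0.016
scene B [282 207   5   3  15] [284. 208.] [0.5625 0.2024 0.1362] 0.138
scene B [321 217  17  10  72] [328.5 221.8] [0.4671 0.1933 0.1281] 0.13
scene B [317 231   6  10  39] [319.1 235.9] [0.4801 0.2068 0.0949] 0.113
scene B [329 231  12  12  64] [335.4 238.2] [0.4496 0.194  0.0949] 0.098
scene G [334 212  12   9  67] [340.  215.3] [0.4831 0.0955 0.0911] 0.095
scene R [285 200   6   9  33] [287.8 202.8] [0.5703 0.1748 0.1343] 0.139
scene R [343 250   6   3  10] [345.5 250.7] [0.428  0.1916 0.0711] 0.073
```

View pics/topcrop.png

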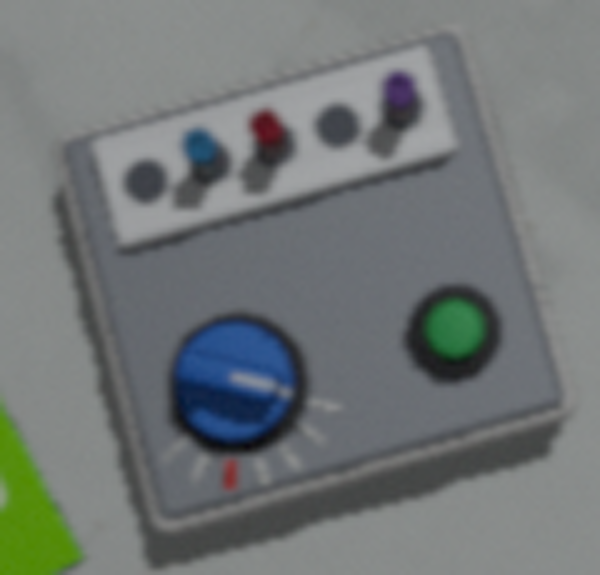

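Crop: the seven marks run from (325,405) to (175,450), with the red one fifth at (230,475). The pointer line (235,378)→(285,390) points at mark 0. Colour positions agree with the box fit: yaw 15.3°, axis (0.466, 0.188), key (0.488, 0.0905). So I need four clicks, with yaw going from 75.3° to -4.7°.

```bash
python3 - <<'E'
from plant import robot
import cv2,numpy as np
X=(.466,.188)
for y in (75.3,-4.7,-104.7): 
    for z in (.2,.1):
        q=robot.inverse_kinematics([*X,z],[np.pi,0,np.radians(y)]); print(y,z,None if q is None else np.round(q,2))
robot.goto([*X,.21],[np.pi,0,np.radians(75.3)])
robot.grip(.5,30)
f=robot.grab_frame("wrist"); cv2.imwrite("pics/w1.png",f["image"][:,:,::-1]); np.savez("w1.npz",**f)
s=robot.sense(); print(s["t"],s["tcp_pos"],s["wrist_force"],s["torque"],s["opening"])
E
```

```text
75.3 0.2 [ 0.4   0.44 -1.1   1.94  0.46  1.04 -1.16]
75.3 0.1 [ 0.4   0.69 -1.18  2.03  0.79  0.98 -1.45]
-4.7 0.2 [ 0.25  0.36 -0.88  1.95  0.33  0.99 -2.44]
-4.7 0.1 [ 0.07  0.46 -0.68  2.04  0.41  0.77 -2.51]
-104.7 0.2 [ 0.44  0.48 -1.17  1.94  0.51  1.06  1.94]
-104.7 0.1 [ 0.4   0.69 -1.18  2.03  0.79  0.98  1.69]
3.6167 [0.46599857 0.18800663 0.21000653] [-0.12376474 -0.9596567   0.65086879] [ 0.05803157 -0.01418777  0.03221561] 0.5013365592932663
```

View pics/w1.png

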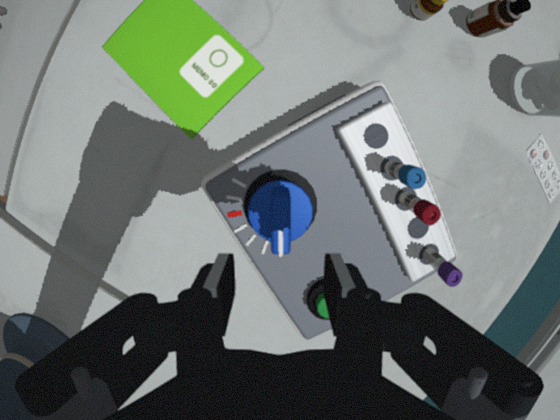

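Wrist view: bar is centred between the fingers at column ~280, aligned with the tool, with the red mark at (235,213). Joint 7 has more margin with the half-turned grasp, so I'll use that, then descend, grip and press.

```bash
python3 - <<'E'
from plant import robot
import numpy as np
X=(.466,.188); A=lambda y:[np.pi,0,np.radians(y)]
robot.goto([*X,.19],A(-100.7)); t=robot.sense()["t"]
robot.goto([*X,.19],A(-104.7)); t1=robot.sense()["t"]
robot.move_straight([*X,.19],attitude=A(-100.7)); t2=robot.sense()["t"]
robot.move_straight([*X,.17],attitude=A(-104.7)); t3=robot.sense()["t"]
print(t,t1-t,t2-t1,t3-t2,robot.sense()["joint_pos"])
print(robot.move_straight([*X,.112],vel=.06,contact_N=4))
s0=robot.sense(); print(s0["t"],s0["tcp_pos"],s0["wrist_force"],s0["torque"])
robot.grip(0,30)
s=robot.sense(); print(s["t"],s["opening"],s["gripper_force"],s["tcp_pos"],s["wrist_force"],s["torque"])
E
```

```text
6.25 0.25 0.25 0.28329999999999966 [ 0.40006062  0.51094395 -1.12492247  1.97191012  0.54847326  1.00788276
  1.90078555]
False
8.15 [0.46624115 0.18822929 0.11233799] [ 0.87272774  0.91376788 -0.68829408] [0.05108154 0.04495975 0.04584753]
8.5083 0.15859687162510117 33.92156660556793 [0.46672733 0.18794436 0.1124152 ] [ 1.92010784 -0.49001091  2.37975584] [-0.18697646 -0.27679181 -0.04695907]
```

```bash
cat >> h.py <<'E'
from plant import robot
X=(.466,.188); A=lambda y:[np.pi,0,np.radians(y)]
def F(n=4):
    L=[]
    for _ in range(n):
        robot.sleep(.02); s=robot.sense(); L.append([*s["wrist_force"],*s["torque"],*s["tcp_pos"]])
    return np.mean(L,0),s
E
python3 - <<'E'
from h import *
f0=F()[0]; print(f0.round(3)); prev=0;z=.112
fz=[]
while z>.0935:
    z-=.0005; robot.move_straight([*X,z],vel=.02); m,s=F(); f=m[2]-f0[2]; fz.append(f)
    print(round(z,4),m[8].round(4),f.round(2),m[:2].round(1),m[3:6].round(2))
    k=len(fz)
    if f>10.5 or (k>4 and fz[-1]-fz[-3]>3.5 and f>6): break
print(s["t"],s["gripper_force"])
E
```

```text
[ 1.525 -0.862  2.191 -0.188 -0.282  0.013  0.467  0.188  0.112]
0.1115 0.1118 2.08 [ 2.8 -1.7] [-0.33 -0.51 -0.03]
0.111 0.1112 2.15 [ 3.7 -1.1] [-0.37 -0.82 -0.03]
0.1105 0.1106 2.33 [ 4.7 -1.9] [-0.42 -1.1  -0.02]
0.11 0.1101 2.47 [ 5.1 -1.4] [-0.42 -1.18  0.01]
0.1095 0.1096 2.63 [ 5.1 -1.7] [-0.41 -1.17 -0.  ]
0.109 0.1091 2.7 [ 4.8 -1.8] [-0.44 -1.14  0.01]
0.1085 0.1087 2.8 [ 4.5 -1.8] [-0.45 -1.16  0.  ]
0.108 0.1082 2.77 [ 4.4 -2.2] [-0.45 -1.14 -0.  ]
0.1075 0.1077 3.17 [ 5.  -1.6] [-0.46 -1.11 -0.  ]
0.107 0.1072 3.25 [ 4.9 -2.1] [-0.48 -1.13  0.02]
0.1065 0.1069 4.69 [ 4.6 -2.3] [-0.53 -1.01 -0.02]
0.106 0.1066 7.17 [ 3.9 -2.6] [-0.62 -0.9  -0.01]
12.375 35.02079665660858
```

Stop found at TCP z ≈ 0.107, and it now carries about 3.7 N. Next I turn in 4° steps with force and torque guards.

```bash
python3 - <<'E'
from h import *
X=(.4667,.1878); z=.106; y=-104.7
robot.move_straight([*X,z],vel=.02); m0,s=F(); print(m0.round(3))
while y>-184.7+.01:
    y-=4; robot.move_straight([*X,z],vel=.05,attitude=A(y)); m,s=F(3)
    print(round(y,1),round(z,4),m[6:].round(4),m[:3].round(1),m[3:6].round(2),"yaw",np.degrees(s["tcp_rot"][2]).round(1))
    if abs(m[5])>.2 or m[2]>12.5: print("STOP");break
    z+=np.clip((m[2]-9.3)/10*.0005,-.0002,.0002) if abs(m[2]-9.3)>.8 else 0
print(s["t"],s["gripper_force"],s["opening"])
E
```

```text
[ 2.2840e+00 -2.3940e+00  1.0234e+01 -5.7100e-01 -6.2600e-01 -8.0000e-03
  4.6700e-01  1.8800e-01  1.0700e-01]
-108.7 0.106 [0.4666 0.1881 0.1066] [ 2.6 -1.8  9.3] [-0.55 -0.63  0.03] yaw -108.7
-112.7 0.106 [0.4667 0.1881 0.1066] [ 2.9 -1.9  9.9] [-0.56 -0.66  0.03] yaw -112.7
-116.7 0.106 [0.4667 0.1881 0.1066] [ 2.6 -2.7  9.5] [-0.55 -0.68 -0.02] yaw -116.7
-120.7 0.106 [0.4667 0.188  0.1066] [ 2.8 -2.5  9.9] [-0.56 -0.69 -0.1 ] yaw -120.7
-124.7 0.106 [0.4668 0.1881 0.1066] [ 2.4 -2.7  9.6] [-0.59 -0.69 -0.02] yaw -124.7
-128.7 0.106 [0.4668 0.188  0.1066] [ 2.7 -2.3  9.7] [-0.57 -0.68  0.08] yaw -128.7
-132.7 0.106 [0.4668 0.188  0.1066] [ 2.9 -2.4  9.8] [-0.58 -0.7   0.03] yaw -132.7
-136.7 0.106 [0.4668 0.188  0.1066] [ 2.7 -1.6  9.8] [-0.55 -0.68 -0.07] yaw -136.7
-140.7 0.106 [0.4668 0.188  0.1066] [ 3.1 -2.8  9.7] [-0.57 -0.67 -0.07] yaw -140.7
-144.7 0.106 [0.4668 0.188  0.1066] [ 3.3 -2.3  9.7] [-0.59 -0.67 -0.01] yaw -144.7
-148.7 0.106 [0.4669 0.188  0.1066] [ 3.3 -2.8  9.9] [-0.59 -0.7   0.07] yaw -148.7
-152.7 0.106 [0.4669 0.188  0.1066] [ 2.8 -2.6  9. ] [-0.6  -0.7   0.03] yaw -152.7
-156.7 0.106 [0.4669 0.1879 0.1066] [ 3.3 -2.2  9.6] [-0.65 -0.68 -0.04] yaw -156.7
-160.7 0.106 [0.4669 0.1879 0.1066] [ 3.3 -2.8  9.5] [-0.6  -0.72 -0.11] yaw -160.7
-164.7 0.106 [0.4669 0.1879 0.1066] [ 2.8 -3.   9.7] [-0.62 -0.71 -0.02] yaw -164.7
-168.7 0.106 [0.4669 0.1879 0.1066] [ 2.9 -2.8  9.4] [-0.61 -0.71  0.03] yaw -168.7
-172.7 0.106 [0.4669 0.1878 0.1066] [ 2.9 -3.1  9.8] [-0.62 -0.72  0.05] yaw -172.7
-176.7 0.106 [0.467  0.1878 0.1066] [ 2.9 -2.7 10. ] [-0.65 -0.71 -0.06] yaw -176.8
-180.7 0.106 [0.467  0.1878 0.1066] [ 3.1 -3.3  9.9] [-0.62 -0.71 -0.08] yaw 179.2
-184.7 0.106 [0.467  0.1878 0.1066] [ 2.7 -2.9  9.6] [-0.67 -0.68 -0.01] yaw 175.3
18.6917 35.04813551902771 0.1578246942398142
```

Four detents passed cleanly, and the torque is back to neutral. Now let it rise, release, back off and look.

```bash
python3 - <<'E'
from h import *
X=(.4667,.1878)
robot.move_straight([*X,.112],vel=.02); m,s=F(); print(m.round(3))
robot.grip(.5); robot.move_straight([*X,.21],vel=.12)
f=robot.grab_frame("wrist"); cv2.imwrite("pics/w2.png",f["image"][:,:,::-1])
robot.grip(0)
robot.goto([.488,.0905,.15],A(-184.7))
f=robot.grab_frame("top"); cv2.imwrite("pics/t2.png",f["image"][:,:,::-1]);s=robot.sense(); print(s["t"],s["opening"])
E
```

```text
[ 4.698e+00 -2.168e+00  3.898e+00 -4.780e-01 -1.124e+00  4.000e-03
  4.670e-01  1.880e-01  1.120e-01]
21.6917 -0.0019584162165136036
```

View pics/w2.png

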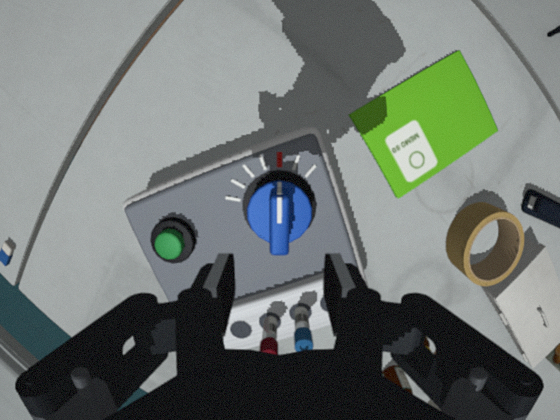

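Wrist view: the pointer line at (280,205) points at the red mark (279,158), so the knob is set. Next is the start key.

```bash
python3 - <<'E'
from h import *
K=(.488,.0905)
robot.move_straight([*K,.108],vel=.08)
f0=F()[0]; z=.108; L=[]
while z>.088:
    z-=.001; robot.move_straight([*K,z],vel=.03); m,s=F(3); f=m[2]-f0[2]; L.append((round(m[8],4),round(f,2)))
    if f>9: break
print(L,s["t"]); robot.sleep(.2)
robot.move_straight([*K,.2],vel=.12)
robot.goto([.42,-.1,.28],A(-184.7))
f=robot.grab_frame("top"); cv2.imwrite("pics/t3.png",cv2.resize(f["image"][195:310,195:315,::-1],None,fx=5,fy=5,interpolation=2))
print(robot.sense()["t"])
E
```

```text
[(np.float64(0.1072), np.float64(-0.25)), (np.float64(0.106), np.float64(0.03)), (np.float64(0.1049), np.float64(0.06)), (np.float64(0.104), np.float64(-0.15)), (np.float64(0.1031), np.float64(1.15)), (np.float64(0.1021), np.float64(1.68)), (np.float64(0.1011), np.float64(1.78)), (np.float64(0.1001), np.float64(2.04)), (np.float64(0.0991), np.float64(2.88)), (np.float64(0.0981), np.float64(3.27)), (np.float64(0.0971), np.float64(3.83)), (np.float64(0.0969), np.float64(12.16))] 26.0333
28.175
```

View pics/t3.png

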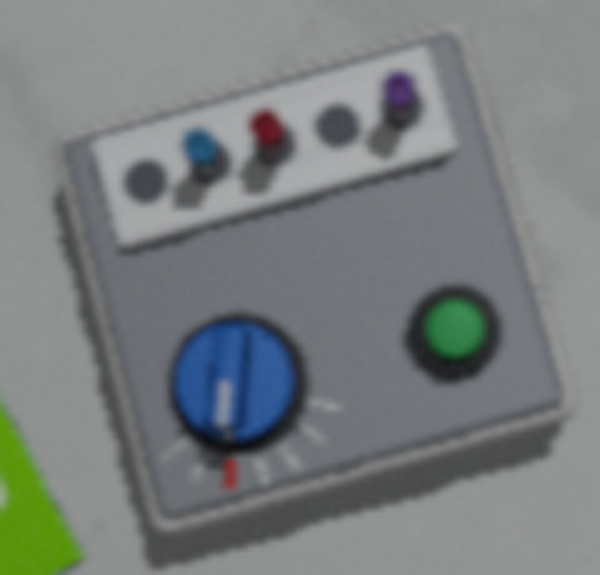

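The pointer (225,400) sits at the red mark (230,473). The key travelled about 6 mm to a hard bottom and is back up. Handing in.

```bash
python3 -c "
from plant import robot
print(robot.close_job())"
```

```text
the job is handed in; nothing more can be done
None
```

The job is handed in: I turned the knob four clicks to the red mark and let it up to lock there, then pressed the green start key fully down and released it, at about 28 s of the 58 s limit.

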